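# Close and lock the supply tub in the top crate

## Task

Close up the white tub in the top crate by pressing only: push its grey flap down shut, then press the blue seal button all the way in, then press the orange lock button all the way in. Leave the tub standing where it is, pick nothing up, and do not disturb the scoop, the brush or the dish; finish with the hand clear.

Things in the scene. Friction and masses are not known exactly. Their poses are not given: they have to be found in the camera images.
- crates: two stacked translucent plastic crates, fixed, 360 mm (its x) by 540 mm (its y). Origin: centre of the underside of the stack, on the work surface. The floor of the top crate is 85 mm above the origin, its rim 146 mm; walls 5 mm.
- tub: round white plastic tub, loose, 0.8 kg give or take, 184 mm across at the lid, standing on the floor of the top crate in any yaw. Origin: centre of its underside, z up. The flat top face of the lid is 104 mm above the origin. On the lid, in the tub's frame: the flap's hinge line runs along y at x = 8 mm, z = 105 mm; the flap lies towards +x; the blue button is at x = -45, y = 40 mm and the orange button at x = -45, y = -40 mm.
- flap (a joint): angle of the grey pour flap (its free edge 64 mm out from the hinge line, 70 mm wide, 4 mm thick): 0 = shut flat on the lid, larger = raised; starts 0.4 to 0.7 rad open. Its free edge is the one farther from the buttons. The hinge is a little stiff, so it stays where it is left; about 1 N near the free edge moves it.
- flap_push (a point): a point on the upper face of the flap, on its middle line, 42 mm out from the hinge, moving with the flap. With the flap shut it lies at x = 50, y = 0, z = 109 mm in the tub's frame.
- blue_button (a joint): how far the round blue seal button (28 mm across) is pushed in: 0 = out, 0.007 m = fully in. It moves straight down against about 3 N of friction and stays where it is left.
- blue_top (a point): centre of the blue button's top face; 10 mm above the lid face when out, 3 mm above it when fully in.
- orange_button (a joint): the same for the round orange lock button (28 mm across): 0 = out, 0.007 m = fully in, about 3 N, stays where it is left.
- orange_top (a point): centre of the orange button's top face; 10 mm above the lid face when out, 3 mm above it when fully in.
- scoop: bystander: black sifting scoop, loose, about 240 mm long, 85 mm wide, 30 mm high, lying in the top crate beside the tub on the crate's -y side. Origin: underside, near mid-length.
- brush: bystander: bamboo-handled mini brush, loose, 130 mm long, 22 mm high, lying in the top crate on its +y side. Origin: underside, mid-length.
- dish: bystander: pale blue ceramic dish, loose, 86 mm across, 28 mm high, in the top crate on its +y side. Origin: centre of its underside.
Mind the look-alikes: they are no part of the job. What is meant by the tub is not pink or yellow, and is the larger of those in its own colour.

How it is judged (in metres and radians):
On the way, in this order (a step that is already met when the one before it is completed fails the run):
1. the flap is shut, both buttons still out (value of joint flap below 0.06 rad and value of joint each of blue_button, orange_button below 0.003 m), for 0.1 s.
2. the blue button is fully in, the orange still out (value of joint flap below 0.08 rad and value of joint blue_button above 0.0055 m and value of joint orange_button below 0.003 m), for 0.1 s.
3. the orange button is fully in (value of joint flap below 0.08 rad and value of joint each of blue_button, orange_button above 0.0055 m), for 0.1 s.
At the end, for the whole second after the job is handed in: The flap is shut (within 0.08 rad), the blue and the orange button are each in by more than 5.5 of their 7 mm, the tub stands upright at rest within 25 mm of where it was, and the scoop, brush and dish are within 20 mm of where they were (all of step 3 and distance of tub from where it was at the start of the episode below 0.025 m and angle between tub's own z axis and vertical below 0.1 rad and linear speed of tub below 0.02 m/s and distance of each of scoop, brush, dish from where it was at the start of the episode below 0.02 m); the robot touches nothing.
It fails at once if the blue button is pushed in while the flap still stands open (value of joint flap above 0.12 rad and value of joint blue_button above 0.003 m).
It fails at once if the orange button is pushed in before the blue one is down (value of joint blue_button below 0.005 m and value of joint orange_button above 0.003 m).
It fails at once if the tub is lifted (12 mm), tipped (0.2 rad) or shoved more than 25 mm (z of tub in the frame of crates above 0.097 m or angle between tub's own z axis and vertical above 0.2 rad or distance of tub from where it was at the start of the episode above 0.025 m).
It fails at once if the scoop, brush or dish is moved more than 20 mm (distance of any of scoop, brush, dish from where it was at the start of the episode above 0.02 m).
It also fails if it takes over 45 s, if anything falls off the work surface, if the arm or the gripper's body presses on something with over 40 N, if the wrist force passes 120 N, or if a joint passes its speed limit or range.

## Robot

A 6-joint arm with a two-finger parallel gripper is mounted at the origin on the work surface. World frame = base frame: x ahead of the robot, y to its left, z up, the work surface at z = 0. Lengths are in mm, angles in rad, forces in N, time in s.
With the tool pointing down it reaches from about 275 to 750 mm from the base axis. Payload 10.2 kg.
Tool frame: the origin (TCP) lies between the finger pads; the fingertips stand 17 mm ahead of it and the grasp point (between the pads) lies 2 mm behind it; z points along the fingers, y is the line along which they close (so a half turn about z gives the same grasp; the last joint's range is limited). The gripper opens to 85 mm and grips with 20 to 120 N. Pads are 22 mm wide; open, the fingers measure 114 mm over their backs; the gripper's body (76 mm by 85 mm) begins 54 mm behind the grasp point. The pads swing forward as they close: fully open they stand 13 mm farther back than shut.
Start: joints at [1.094, 0.313, 1.498, -0, 1.331, -0.223], TCP at [131.832, 508.185, 248.294] pointing down, gripper open.
Joint ranges: [-2.94, 2.94], [-0.97, 2.17], [0.19, 2.56], [-1.23, 4.37], [0.02, 3.11], [-2.88, 2.88]. Speed limits (rad/s): [2.39, 2.39, 3.01, 3.14, 3.14, 3.14].

## Interface

Orientations are given as a unit quaternion [w, x, y, z].
In Python, from rig import * gives the robot as it stands.
- The arm moves only by the tool step_arm, never from a script. Its argument "commands" is text: rows parted by semicolons, each of 7 numbers parted by spaces: the opening, from 0 (shut) to 1 (fully open), then the shift along the tool's x, y, z in cm, then the turn, a rotation vector about the tool's x, y, z in rad. In form: hand x y z rx ry rz; .... A call has 1 to 20 rows; each row is the pose to reach, as a shift and turn from the pose commanded when the call began, along the tool's axes at that moment; what a row does not reach only later rows make up. A row lasts 1/12 s, in which the tool goes at most 41.7 mm and 7.16 degrees, less where a joint would pass 70% of its speed; a pose out of reach is approached as far as the arm can. A call with a gripper value outside its range is refused whole. The fingers move at their own pace and stop on an object; "newtons" is the grip in N (left out, the last holds). Time passes only in rows, so rows that repeat a pose let the fingers close. It gives the time, the measured TCP pose, the force, the opening and the grip force at its end, in the units of the state.
- sense(): the state, without advancing time (a new reading comes with each control period).
- capture(name): name is "side" or "top"; returns the picture (420x560x3 uint8, red, green, blue); there is no depth.
- camera_model(name): a dict with "mtx" (3x3 intrinsics, pixels), "eye" and "rotation" of the camera in the world. Camera axes: x right, y down, z forward; pixel columns grow to the right and rows downward; lengths in mm; the calibration is good to about 2 mm. A picture is of the moment at which its call begins. camera_model takes no time and is no camera call.
- finish_job(): hands the job in; it is judged then, once.
Trained networks look in the newest picture that a camera, given by its name, has taken for a name from the list of things; names that differ only in an ending like _2 or _b are one class to them, and where a whole thing is asked for, a point or a joint stands for the part that bears it (a point fixed in the world has none). Each returns a list of dicts, best first, with "score" (0 to 1); they miss things now and then, are a little off and sometimes report something else, mostly with a low value. They report only what shows in the picture. A call takes as long as a camera call. They do not tell look-alikes from the thing itself.
- search_frame(camera, label): "rect" ([centre column, centre row, width, height] in pixels, round what is visible of it).
- trace(camera, label): "mask" (420x560 bool, what is visible of it) and "rect" ([centre column, centre row, width, height] in pixels, round what is visible of it).
- spot_point(camera, label): "xy" ([column, row] in pixels: a listed point, or the origin of a listed thing).
The state is a dict: "time_s": time; "joints": joint angles; "dq": joint speeds; "tau": joint torques, N m; "eef_pos": TCP position; "ee_rot": TCP orientation; "force": force on the tool from outside, world axes, zero at the start; "wrist_torque": the same for the moment, N m; "grip_width": opening from 0.0 (shut) to 1.0 (fully open); "grip_force": force on a finger pad.
Only numpy, scipy, OpenCV 4.12 (cv2) and the standard library are available. Lean on these libraries where they do the work, as an engineer would, in place of code of your own. Each camera call takes 0.05 s, during which the arm holds its last target. There are 200 camera calls.

## Working session

There is one attempt and no reset: what is moved stays moved. The work goes in short steps, Python scripts to look and compute and a tool call to move; the robot and the scene stay as the last step left them, time stands still between calls to the robot, and variables do not carry over. Pictures are saved under pics/ and viewed, at most 10 in all, crops included, and the job is handed in when it is done.

Besides the shell and the picture viewer there is one more tool, called as name(argument=value, ...) on one line, values as JSON. step_arm: Moves the arm, as the interface text tells. Its arguments: {"type":"object","properties":{"commands":{"type":"string"},"newtons":{"type":"number"}},"required":["commands"]}

```bash
mkdir -p pics; cat > h.py <<'E'
from rig import *
import numpy as np, cv2
def proj(c,P):
    m=camera_model(c); R=np.array(m["rotation"]); q=(np.array(P,float)-np.array(m["eye"]))@R
    q=q@np.array(m["mtx"]).T; return q[...,:2]/q[...,2:]
def ray(c,uv):
    m=camera_model(c); d=np.array(m["rotation"])@np.linalg.solve(np.array(m["mtx"]),[uv[0],uv[1],1]); return np.array(m["eye"],float),d/np.linalg.norm(d)
def atz(c,uv,z):
    e,d=ray(c,uv); return e+d*(z-e[2])/d[2]
def tri(uvs):
    A=0;b=0
    L=[ray(c,uv) for c,uv in uvs]
    for e,d in L:
        M=np.eye(3)-np.outer(d,d); A=A+M; b=b+M@e
    p=np.linalg.solve(A,b); return p,[np.linalg.norm((np.eye(3)-np.outer(d,d))@(p-e)) for e,d in L]
def save(c,n):
    im=capture(c); cv2.imwrite("pics/"+n,im[...,::-1]); return im
E
python3 - <<'E'
from h import *
np.set_printoptions(precision=1,suppress=True)
s=sense();print(s["time_s"],s["eef_pos"],s["ee_rot"])
a=save("side","a.png")
b=save("top","b.png")
for c in("side","top"):
    m=camera_model(c);print(c,m)
    for l in("tub","crates","flap_push","blue_top","orange_top"):
        print(c,l,[(np.array(d["xy"]),round(d["score"],2)) for d in spot_point(c,l)][:5])
E
```

```text
0.0 [131.7 508.  247.7] [-0.   0.1  1.  -0. ]
side {'mtx': array([[522.2,   0. , 275.2],
       [  0. , 522.2, 213. ],
       [  0. ,   0. ,   1. ]]), 'eye': array([ -112.3, -1075.8,  1117.6]), 'rotation': array([-0.4,  0.9, -0.3,  0.1])}
side tub [(array([300.8, 213.6]), 0.92), (array([208.6, 180.3]), 0.64), (array([231.9, 313.6]), 0.61), (array([401.5, 333.3]), 0.57)]
side crates []
side flap_push [(array([426.4, 302.1]), 0.73), (array([310.2, 187.5]), 0.71), (array([219.5, 296. ]), 0.69)]
side blue_top [(array([240.4, 301.4]), 0.63), (array([246.5, 186.8]), 0.6), (array([386.9, 290.7]), 0.51), (array([297.3, 174. ]), 0.48), (array([218.5, 162.8]), 0.43)]
side orange_top [(array([397.4, 315.8]), 0.66), (array([277. , 188.6]), 0.63), (array([240.4, 288.2]), 0.55), (array([211.3, 156. ]), 0.38)]
top {'mtx': array([[435.4,   0. , 278.8],
       [  0. , 435.4, 203. ],
       [  0. ,   0. ,   1. ]]), 'eye': array([ 305. , -100.6, 1278.2]), 'rotation': array([-0.1,  0.7, -0.7,  0.1])}
top tub [(array([133.2, 210.3]), 0.83), (array([274.4, 172.8]), 0.77), (array([424.9, 173.6]), 0.68), (array([326. , 291.6]), 0.59)]
top crates []
top flap_push [(array([290.4, 160.8]), 0.72), (array([122.6, 221.5]), 0.7), (array([442.8, 148.8]), 0.66), (array([324. , 299.3]), 0.56)]
top blue_top [(array([413.9, 173.2]), 0.67), (array([134.7, 196.3]), 0.63), (array([347.8, 284.4]), 0.47), (array([255. , 153.5]), 0.45)]
top orange_top [(array([326.4, 275.7]), 0.62), (array([262.3, 182.1]), 0.61), (array([113.9, 196.7]), 0.6), (array([440., 182.]), 0.41), (array([206.3, 140.2]), 0.4)]
```

View pics/a.png

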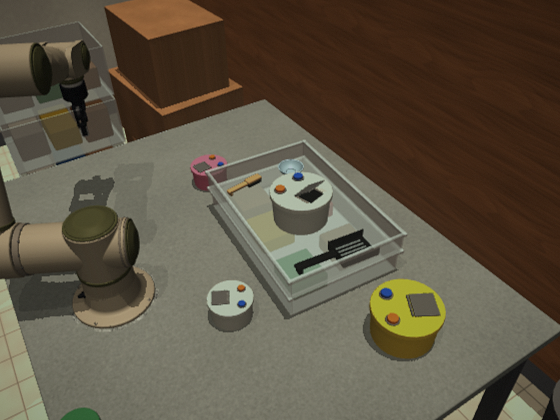

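View pics/b.png

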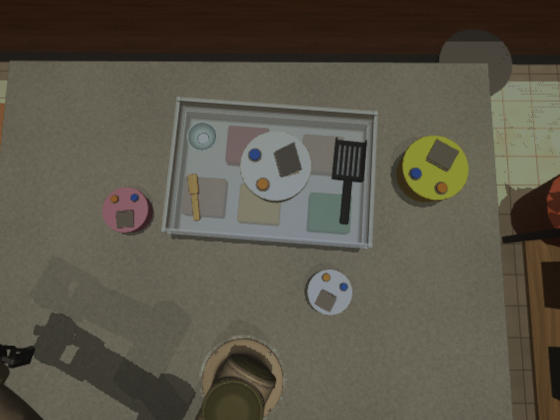

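The real tub is the white one inside the crate: in the side view its blue button is at (298,176), orange at (280,189) and raised flap at (310,188). In the top view, blue is at (255,154), orange at (262,183) and the flap at (288,160). The camera rotation is a quaternion, so I'll fix that in the helper.

```bash
sed -i 's/^def proj/from scipy.spatial.transform import Rotation as Ro\ndef rot(m): q=np.array(m["rotation"]); return Ro.from_quat(q[[1,2,3,0]]).as_matrix()\ndef proj/; s/np.array(m\["rotation"\]); q=(np/rot(m); q=(np/; s/d=np.array(m\["rotation"\])@/d=rot(m)@/' h.py
python3 - <<'E'
from h import *
from scipy.optimize import least_squares
np.set_printoptions(precision=1,suppress=True)
print(proj("side",sense()["eef_pos"]),proj("top",sense()["eef_pos"]))
guess={"blue":((298,176),(255,154)),"orange":((280,189),(262,183)),"flap":((310.2,187.5),(290.4,160.8))}
# colour centroids of the buttons
for c,n,i in(("side","a.png",0),("top","b.png",1)):
    im=cv2.imread("pics/"+n); h=cv2.cvtColor(im,cv2.COLOR_BGR2HSV)
    for k,(lo,hi) in {"blue":((105,120,60),(130,255,255)),"orange":((5,140,100),(18,255,255))}.items():
        m=cv2.inRange(h,lo,hi);g=guess[k][i]; w=np.zeros_like(m);cv2.circle(w,g,11,255,-1);M=cv2.moments(m&w,True)
        uv=(M["m10"]/M["m00"],M["m01"]/M["m00"]);print(c,k,uv,M["m00"]); guess[k]=tuple(uv if j==i else guess[k][j] for j in(0,1))
P={}
for k,(s,t) in guess.items():
    P[k],r=tri([("side",s),("top",t)]);print(k,P[k],r)
b,o=P["blue"],P["orange"]
y=(b-o)[:2];print("dist b-o",np.linalg.norm(y)); y/=np.linalg.norm(y); x=np.array([y[1],-y[0]])
c=(b+o)[:2]/2+45*x; print("centre",c,"yaw",np.arctan2(x[1],x[0]),"flap local",(P["flap"][:2]-c)@x,(P["flap"][:2]-c)@y)
for cam in("side","top"):
    print(cam,proj(cam,[*c,85]),proj(cam,[*c,189]),[ (np.array(d["rect"]),round(d["score"],2)) for d in trace(cam,"tub")])
E
```

```text
[ 84.9 127.2] [ 11.7 344.7]
side blue (297.6046511627907, 175.37209302325581) 43.0
side orange (279.7659574468085, 187.70212765957447) 47.0
top blue (254.3780487804878, 154.26829268292684) 82.0
top orange (262.34939759036143, 183.65060240963857) 83.0
blue [595.9 -35.9 195.9] [np.float64(0.014238567777266389), np.float64(0.014238567777509913)]
orange [519.4 -57.1 196. ] [np.float64(0.055643318130546765), np.float64(0.0556433181305371)]
flap [ 574.8 -128.   217.8] [np.float64(1.23009898196052), np.float64(1.2300989819606818)]
dist b-o 79.40743344921775
centre [569.7 -89.8] yaw -1.299984394158282 flap local 38.15964605778997 -5.231615257868458
side [300.2 216.6] [300.5 189.4] [(array([406.8, 319.8,  74.8,  79.3]), 0.91), (array([230.8, 303.9,  49.7,  54.2]), 0.82), (array([209.8, 175.1,  32.6,  35.9]), 0.81), (array([298.1, 202.8,  65.8,  65. ]), 0.8)]
top [275.7 173.8] [275.4 165. ] [(array([329.6, 293.2,  45.3,  44.2]), 0.93), (array([127.6, 210.8,  47.2,  45.7]), 0.91), (array([432. , 167.9,  69. ,  69.1]), 0.89), (array([275.7, 165.4,  73.2,  73.6]), 0.78), (array([259.9, 184.1,  12.1,  12.3]), 0.25)]
```

```bash
cat >> h.py <<'E'
C=np.array([569.7,-89.8]);X=np.array([np.cos(-1.3),np.sin(-1.3)]);Y=np.array([-X[1],X[0]])
def W(x,y,z): return np.array([*(C+x*X+y*Y),z])
def shift(P,frm=None):
    s=sense();q=np.array(s["ee_rot"]);R=Ro.from_quat(q[[1,2,3,0]]).as_matrix()
    return R.T@(np.array(P)-np.array(s["eef_pos"] if frm is None else frm))/10
E
python3 - <<'E'
from h import *
np.set_printoptions(precision=3,suppress=True)
q=np.array(sense()["ee_rot"]);print(q,"\n",Ro.from_quat(q[[1,2,3,0]]).as_matrix())
s0=[131.832,508.185,248.294]
for P in([131.8,508.2,310],W(46,0,310),W(46,0,270),W(-45,40,260),W(-45,-40,260)):print(np.array(P),shift(P,s0))
E
```

```text
[ 0.     0.127  0.992 -0.   ] 
 [[-0.968  0.251  0.   ]
 [ 0.251  0.968 -0.   ]
 [-0.    -0.    -1.   ]]
[131.8 508.2 310. ] [ 0.003  0.001 -6.171]
[ 582.005 -134.124  310.   ] [-59.701 -50.872  -6.17 ]
[ 582.005 -134.124  270.   ] [-59.701 -50.872  -2.17 ]
[596.205 -35.74  260.   ] [-58.606 -40.992  -1.17 ]
[519.12 -57.14 260.  ] [-51.682 -44.999  -1.17 ]
```

step_arm(commands="0 0 0 -4; 0 0 0 -6.2; 0 -59.7 -50.9 -6.2; 0 -59.7 -50.9 -6.2; 0 -59.7 -50.9 -6.2; 0 -59.7 -50.9 -6.2; 0 -59.7 -50.9 -6.2; 0 -59.7 -50.9 -6.2; 0 -59.7 -50.9 -6.2; 0 -59.7 -50.9 -6.2; 0 -59.7 -50.9 -6.2; 0 -59.7 -50.9 -6.2; 0 -59.7 -50.9 -6.2; 0 -59.7 -50.9 -6.2; 0 -59.7 -50.9 -6.2; 0 -59.7 -50.9 -6.2; 0 -59.7 -50.9 -6.2; 0 -59.7 -50.9 -6.2; 0 -59.7 -50.9 -6.2; 0 -59.7 -50.9 -6.2")

```text
invalid input at $.commands[0]: expected 7 numbers
```

step_arm(commands="0 0 0 -4 0 0 0; 0 0 0 -6.2 0 0 0; 0 -59.7 -50.9 -6.2 0 0 0; 0 -59.7 -50.9 -6.2 0 0 0; 0 -59.7 -50.9 -6.2 0 0 0; 0 -59.7 -50.9 -6.2 0 0 0; 0 -59.7 -50.9 -6.2 0 0 0; 0 -59.7 -50.9 -6.2 0 0 0; 0 -59.7 -50.9 -6.2 0 0 0; 0 -59.7 -50.9 -6.2 0 0 0; 0 -59.7 -50.9 -6.2 0 0 0; 0 -59.7 -50.9 -6.2 0 0 0; 0 -59.7 -50.9 -6.2 0 0 0; 0 -59.7 -50.9 -6.2 0 0 0; 0 -59.7 -50.9 -6.2 0 0 0; 0 -59.7 -50.9 -6.2 0 0 0; 0 -59.7 -50.9 -6.2 0 0 0; 0 -59.7 -50.9 -6.2 0 0 0; 0 -59.7 -50.9 -6.2 0 0 0; 0 -59.7 -50.9 -6.2 0 0 0")

```text
time_s: 2.37
eef_pos: [562.9, -108.1, 310.2]
ee_rot: [0.0, 0.127, 0.992, 0.0]
force: [0.6, -0.2, 1.0]
grip_width: -0.0
grip_force: 0.0
```

step_arm(commands="0 -2.5 -2 0 0 0 0; 0 -2.5 -2 0 0 0 0; 0 -2.5 -2 2 0 0 0; 0 -2.5 -2 4 0 0 0; 0 -2.5 -2 4 0 0 0")

```text
time_s: 2.78
eef_pos: [580.1, -131.1, 266.6]
ee_rot: [-0.003, 0.127, 0.992, 0.001]
force: [0.1, -0.6, -0.5]
grip_width: -0.003
grip_force: 0.0
```

```bash
python3 - <<'E'
from h import *
np.set_printoptions(precision=2,suppress=True)
s=sense();p=s["eef_pos"];print(p,s["force"],((np.array(p)[:2]-C)@X,(np.array(p)[:2]-C)@Y))
a=save("side","c.png"); b=save("top","d.png")
t=[p[0],p[1],p[2]-17]
us,ut=proj("side",t),proj("top",t);print(us,ut)
cv2.imwrite("pics/e.png",cv2.resize(a[110:260,200:400,::-1],(800,600),interpolation=cv2.INTER_CUBIC))
E
```

```text
[ 580.07 -131.12  266.57] [ 0.14 -0.56 -0.49] (np.float64(42.59310988092201), np.float64(-1.0579781776892396))
[312.2  178.47] [292.23 155.02]
```

View pics/e.png

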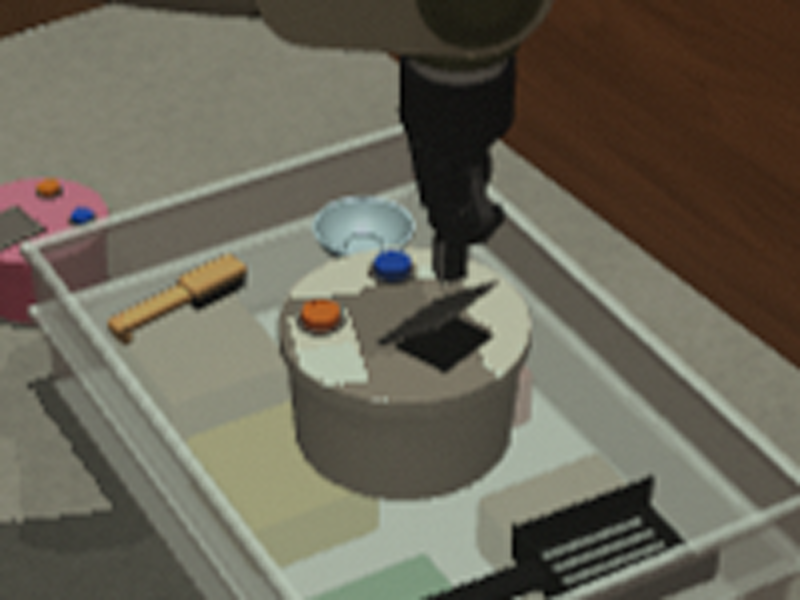

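The crop shows the closed fingertips at about side pixel (312,179), where projection predicts (312,178). That puts them right over the raised flap, so I'll push down.

step_arm(commands="0 0 0 1 0 0 0; 0 0 0 1.8 0 0 0; 0 0 0 2.4 0 0 0; 0 0 0 3.0 0 0 0; 0 0 0 3.5 0 0 0; 0 0 0 4 0 0 0; 0 0 0 4.4 0 0 0; 0 0 0 4.8 0 0 0; 0 0 0 5.1 0 0 0; 0 0 0 5.3 0 0 0; 0 0 0 5.3 0 0 0")

```text
time_s: 3.8
eef_pos: [581.2, -131.7, 216.9]
ee_rot: [-0.0, 0.127, 0.992, 0.0]
force: [-0.1, 0.4, 0.3]
grip_width: 0.002
grip_force: 0.0
```

step_arm(commands="0 0 0 0.2 0 0 0; 0 0 0 0.4 0 0 0; 0 0 0 0.5 0 0 0; 0 0 0 0.6 0 0 0; 0 0 0 0.6 0 0 0")

```text
time_s: 4.22
eef_pos: [581.2, -131.7, 211.1]
ee_rot: [-0.0, 0.127, 0.992, 0.0]
force: [0.4, 0.2, -0.4]
grip_width: 0.0
grip_force: 0.0
```

step_arm(commands="0 0 0 0.1 0 0 0; 0 0 0 0.2 0 0 0; 0 0 0 0.2 0 0 0")

```text
time_s: 4.47
eef_pos: [581.3, -131.7, 210.8]
ee_rot: [0.001, 0.126, 0.992, -0.0]
force: [-3.9, 0.1, 9.3]
grip_width: -0.002
grip_force: 4.8
```

The fingertips met firm resistance (9 N) at TCP z 211, which is the height expected with the flap shut. I'll lift, go over the blue button and check there.

step_arm(commands="0 0 0 -1.5 0 0 0; 0 0 0 -4 0 0 0; 0 1 4 -4 0 0 0; 0 1 7.5 -4 0 0 0; 0 1 9.7 -4 0 0 0; 0 1 9.7 -3 0 0 0; 0 1 9.7 -2.5 0 0 0; 0 1 9.7 -2.5 0 0 0")

```text
time_s: 5.13
eef_pos: [595.3, -35.8, 232.5]
ee_rot: [-0.002, 0.127, 0.992, 0.0]
force: [-0.5, -0.9, 0.0]
grip_width: -0.001
grip_force: 0.0
```

```bash
python3 - <<'E'
from h import *
np.set_printoptions(precision=2,suppress=True)
s=sense();p=np.array(s["eef_pos"]);print(p,s["force"],((p[:2]-C)@X,(p[:2]-C)@Y))
a=save("side","f.png"); save("top","g.png"); print(proj("side",p-[0,0,17]))
cv2.imwrite("pics/h.png",cv2.resize(a[110:260,200:400,::-1],(800,600),interpolation=cv2.INTER_CUBIC))
h=cv2.cvtColor(a[...,::-1].copy(),cv2.COLOR_BGR2HSV);m=cv2.inRange(h,(5,140,100),(18,255,255));w=np.zeros_like(m);cv2.circle(w,(280,188),11,255,-1);M=cv2.moments(m&w,True);print("orange",M["m10"]/M["m00"],M["m01"]/M["m00"])
E
```

```text
[595.29 -35.79 232.54] [-0.45 -0.86  0.03] (np.float64(-45.197169433256974), np.float64(39.10802192543626))
[297.46 170.04]
orange 279.8125 187.64583333333334
```

View pics/h.png

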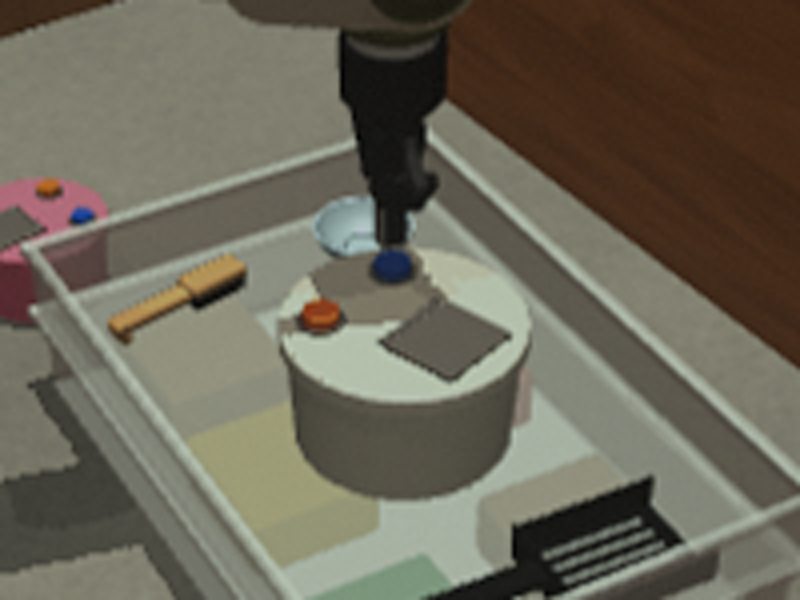

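The flap now lies flat at crop (447,338), the tub hasn't moved, and the fingers are over the blue button. I'll press it.

step_arm(commands="0 0 0 0.8 0 0 0; 0 0 0 1.4 0 0 0; 0 0 0 1.8 0 0 0; 0 0 0 2.1 0 0 0; 0 0 0 2.3 0 0 0; 0 0 0 2.5 0 0 0; 0 0 0 2.6 0 0 0; 0 0 0 2.6 0 0 0")

```text
time_s: 5.9
eef_pos: [596.0, -35.6, 209.0]
ee_rot: [0.0, 0.127, 0.992, -0.0]
force: [-2.5, -1.6, 5.6]
grip_width: 0.001
grip_force: 3.1
```

step_arm(commands="0 0 0 0.1 0 0 0; 0 0 0 0.2 0 0 0; 0 0 0 0.2 0 0 0")

```text
time_s: 6.15
eef_pos: [596.0, -35.5, 208.9]
ee_rot: [0.001, 0.126, 0.992, -0.0]
force: [-8.2, -1.3, 17.1]
grip_width: 0.0
grip_force: 8.8
```

The blue button has bottomed out at TCP z 208.9 (209 expected, 17 N). Next is the orange button.

step_arm(commands="0 0 0 -1.5 0 0 0; 0 0 0 -4 0 0 0; 0 3 -1.7 -4 0 0 0; 0 6 -3.4 -4 0 0 0; 0 6.9 -4 -3.6 0 0 0; 0 6.9 -4 -2.8 0 0 0; 0 6.9 -4 -2.8 0 0 0; 0 6.9 -4 -2.8 0 0 0")

```text
time_s: 6.82
eef_pos: [519.7, -56.5, 233.8]
ee_rot: [-0.0, 0.126, 0.992, 0.0]
force: [-0.9, -0.3, 1.0]
grip_width: 0.002
grip_force: 0.0
```

```bash
python3 - <<'E'
from h import *
np.set_printoptions(precision=2,suppress=True)
s=sense();p=np.array(s["eef_pos"]);print(p,s["force"],((p[:2]-C)@X,(p[:2]-C)@Y))
a=save("side","i.png")
cv2.imwrite("pics/j.png",cv2.resize(a[110:260,200:400,::-1],(800,600),interpolation=cv2.INTER_CUBIC))
E
```

```text
[519.72 -56.53 233.8 ] [-0.86 -0.3   0.99] (np.float64(-45.423464843760115), np.float64(-39.26343324731606))
```

View pics/j.png

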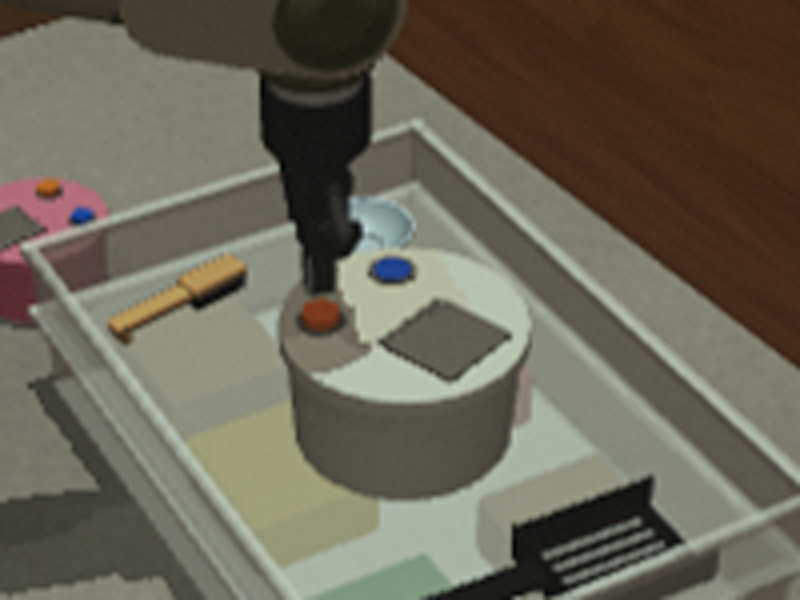

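The blue button at crop (393,270) is visibly flatter than before, so it is in. The flap is flat and the fingers are over the orange button at (321,315), so I'll press it.

step_arm(commands="0 0 0 0.8 0 0 0; 0 0 0 1.4 0 0 0; 0 0 0 1.8 0 0 0; 0 0 0 2.1 0 0 0; 0 0 0 2.3 0 0 0; 0 0 0 2.5 0 0 0; 0 0 0 2.7 0 0 0; 0 0 0 2.8 0 0 0; 0 0 0 2.8 0 0 0")

```text
time_s: 7.62
eef_pos: [519.2, -56.5, 208.8]
ee_rot: [0.001, 0.126, 0.992, -0.0]
force: [-9.5, 3.7, 21.9]
grip_width: -0.0
grip_force: 10.9
```

It bottomed out at 208.8 mm with 22 N. I'll lift clear and check.

step_arm(commands="0 0 0 -1.5 0 0 0; 0 0 0 -4 0 0 0; 0 0 0 -8 0 0 0; 0 0 0 -11 0 0 0; 0 0 0 -11 0 0 0; 0 0 0 -11 0 0 0")

```text
time_s: 8.12
eef_pos: [519.5, -57.0, 317.3]
ee_rot: [0.001, 0.127, 0.992, -0.0]
force: [-0.7, -0.7, -0.8]
grip_width: -0.005
grip_force: 0.0
```

```bash
python3 - <<'E'
from h import *
s=sense();print(s["eef_pos"],s["force"])
a=save("side","k.png")
cv2.imwrite("pics/l.png",cv2.resize(a[110:260,200:400,::-1],(800,600),interpolation=cv2.INTER_CUBIC))
E
```

```text
[519.46744797 -56.96757577 317.29623751] [-0.69007819 -0.70985225 -0.77932991]
```

View pics/l.png

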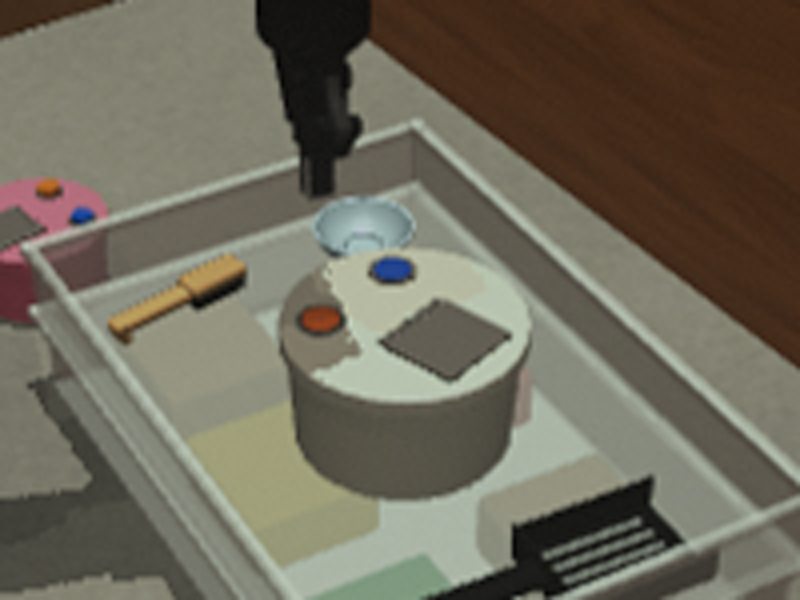

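The flap is flat, and both buttons, blue at (393,270) and orange at (321,320), are down. The tub and the other items haven't moved, and the hand is well clear, so I'm handing in.

```bash
python3 -c "
from rig import *
print(finish_job())"
```

```text
the job is handed in; nothing more can be done
None
```

I closed the tub by pressing only: flap shut, then the blue button fully in, then the orange. Nothing else moved in the last picture, the hand is clear, and the job is handed in; no verdict was returned.

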